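# Pin the shaker platform for transport

## Task

Lock the bench shaker for transport: take the lock pin out of the tube rack and put it tip down through the round hole in the shaker's platform. The matching hole in the base is hidden under the platform, so rest the tip lightly on the base and drag the platform along with it until the pin drops in, then push the pin fully home, collar down on the platform, and let go. Press gently throughout, and leave the other things alone.

Things in the scene. Friction and masses are not known exactly. Their poses are not given: they have to be found in the camera images.
- pin: Lock pin, 79 mm tall, 80 g, hanging upright in a rack cell by its collar. Origin: centre of the foot of the shank (its tip), z up the pin. Steel shank 10 mm across, 28 mm long, 3 mm chamfer at the tip; round collar 26 mm across (z 28 to 32 mm); black flat handle (z 33 to 79 mm), 26 mm along the pin's x and 14 mm along its y, to be gripped across the 14 mm.
- shaker: White bench shaker, fixed: base 130 mm (x) by 200 mm (y), 46 mm high, with an aluminium platform on top that slides along the shaker's y. Origin: centre of the underside, z up. The pin must never be pressed against any part of the shaker with more than 30 N; 3 to 8 N is enough to feel.
- base_top (a point): Centre of the base's flat steel top (shaker x = 0, y = 0), 46 mm above the table, under the platform. On the shaker's middle line (x = 0) it has one hidden hole for the pin, 13.5 mm wide, chamfered, 26 mm deep. Its place differs each time: shaker y = -8 to +22 mm, always at least 10 mm to the +y side of where the platform hole starts. Elsewhere along the travel it is flat.
- platform (a joint): Slide of the platform along the shaker's y, in m, 0 = centred, +y positive, stops at -0.030 and +0.030. It starts between -0.028 and -0.018 and stays where it is left; moving it takes about 1.5 N.
- platform_hole (a point): Centre of the platform's round hole (14 mm wide, chamfered, platform 8 mm thick) at its top face, 56 mm above the table, on the shaker's middle line; moves with the platform; axes as the shaker's. Platform 120 x 194 mm; side lips 10 mm high 57 mm from the hole, clamp bars 20 mm high 86 mm from it. With the pin home its tip is 28 mm below this point.
- rack: White moulded tube rack, 181 by 136 mm, 34 mm high, fixed, with square cells 16 mm wide. Origin: centre of the underside.
- tube_a: Capped blood tube, 16 mm across, 78 mm tall, standing in the rack; to be left alone. Origin: centre of its foot.
- tube_b: Another capped blood tube, 16 mm across, 78 mm tall, standing in the rack; to be left alone. Origin: centre of its foot.
- marker: Black marker lying on the table, 14 x 140 x 16 mm; to be left alone.
- tape_roll: Roll of tape lying on the table, 54 mm across, 13 mm high; to be left alone.
- screw_cap: White screw cap lying on the table, 50 mm across, 18 mm high; to be left alone.
There are look-alikes about, which are no part of the job. What is shaped like the pin but turquoise is not meant.

How it is judged:
By the outcome, as a careful person would: the job done as asked, in the order asked, and still so for the second after the job is handed in, with the robot touching nothing.
It also fails if it takes over 51 s, if anything falls off the work surface, if the arm or the gripper's body presses on something with over 40 N, if the wrist force passes 120 N, or if a joint passes its speed limit or range.

## Robot

A 7-joint arm with a two-finger parallel gripper is mounted at the origin on a cart in front of the work surface, level with it; the furniture and walls round the work are solid. World frame = base frame: x ahead of the robot, y to its left, z up, the work surface at z = 0. Lengths are in m, angles in rad, forces in N, time in s.
With the tool pointing down it reaches from about 0.4 to 0.875 m from the base axis. Payload 19.3 kg.
Tool frame: the origin (TCP) lies on the centre line of the jaws, within the pads' length; the fingertips stand 8 mm ahead of it and the grasp point (between the pads) lies 11 mm behind it; z points along the fingers, y is the line along which they close (so a half turn about z gives the same grasp; the last joint's range is limited). The gripper opens to 85 mm and grips with 20 to 120 N. Pads are 22 mm wide; open, the fingers measure 114 mm over their backs; the gripper's body (76 mm by 85 mm) begins 54 mm behind the grasp point. The pads swing forward as they close: fully open they stand 13 mm farther back than shut.
Start: joints at [1.266, 0.521, -0.036, 1.599, 0.021, 1.021, -0.113], TCP at [0.145, -0.608, 0.239] pointing down, gripper open.
Joint ranges: [-2.91, 2.91], [-0.3, 2.13], [-1.5, 1.42], [0.17, 2.43], [-1.26, 4.41], [0.16, 1.93], [-2.52, 2.52]. Speed limits (rad/s): [1.89, 1.89, 2.39, 2.39, 3.01, 3.01, 3.01].

## Interface

Orientations are given as [roll, pitch, yaw] about the fixed x, y, z axes, in that order (R = Rz(yaw) Ry(pitch) Rx(roll)).
In Python, from workcell import status, grab_frame, camera_params, bot, search_frame, silhouettes gives the robot as it stands.
- The arm moves only by the shell command python3 -m creep 'ROWS' [FORCE]. ROWS is JSON, a list of rows, each a list of 5 numbers: the shift along the tool's x, y, z in units of 60 mm (1.0 is 60 mm), then the turn about the tool's z in units of 8 degrees (1.0 is 8 degrees), then the opening, from 0 (shut) to 1 (fully open). In form: [[x, y, z, twist, hand], ...]. A call has 1 to 5 rows; each row is the pose to reach, as a shift and turn from the pose commanded when the call began, along the tool's axes at that moment; what a row does not reach only later rows make up. A row lasts 1/8 s, in which the tool goes at most 62.5 mm and 10.7 degrees, less where a joint would pass 70% of its speed; a pose out of reach is approached as far as the arm can. A call with a gripper value outside its range is refused whole. The fingers move at their own pace and stop on an object; FORCE is the grip in N (left out, the last holds). Time passes only in rows, so rows that repeat a pose let the fingers close. It gives the time, the measured TCP pose, the force, the opening and the grip force at its end, in the units of the state.
- status.observe(): the state, without advancing time (a new reading comes with each control period).
- grab_frame(name): name is "scene" or "top"; returns the picture (384x512x3 uint8, blue, green, red); there is no depth.
- camera_params(name): a dict with "K" (3x3 intrinsics, pixels), "k1" (the pictures are not rectified: a ray, as slopes to the right and down, at radius r is drawn at 1 + k1 r^2 times it, then the intrinsics apply), "rvec" (rotation vector, rad) and "tvec" (3), from world to camera coordinates, as OpenCV has them. Camera axes: x right, y down, z forward; pixel columns grow to the right and rows downward; lengths in m; the calibration is good to about 2 mm. A picture is of the moment at which its call begins. camera_params takes no time and is no camera call.
- bot.job_done(): hands the job in; it is judged then, once.
Trained networks look in the newest picture that a camera, given by its name, has taken for a name from the list of things; names that differ only in an ending like _2 or _b are one class to them, and where a whole thing is asked for, a point or a joint stands for the part that bears it (a point fixed in the world has none). Each returns a list of dicts, best first, with "p" (0 to 1); they miss things now and then, are a little off and sometimes report something else, mostly with a low value. They report only what shows in the picture. A call takes as long as a camera call. They do not tell look-alikes from the thing itself.
- search_frame(camera, name): "extent" ([left, top, right, bottom] as shares, 0 to 1, of the picture: columns of its width, rows of its height, round what is visible of it).
- silhouettes(camera, name): "mask" (384x512 bool, what is visible of it) and "extent" ([left, top, right, bottom] as shares, 0 to 1, of the picture: columns of its width, rows of its height, round what is visible of it).
The state is a dict: "clock": time; "qpos": joint angles; "qd": joint speeds; "joint_efforts": joint torques, N m; "position": TCP position; "tool_rot": TCP orientation; "force": force on the tool from outside, world axes, zero at the start; "moment": the same for the moment, N m; "grip_width": finger opening in m; "finger_force": force on a finger pad.
Only numpy, scipy, OpenCV 4.12 (cv2) and the standard library are available. Lean on these libraries where they do the work, as an engineer would, in place of code of your own. Each camera call takes 0.05 s, during which the arm holds its last target. There are 200 camera calls.

## Working session

There is one attempt and no reset: what is moved stays moved. The work goes in short steps, Python scripts to look and compute and a shell command to move; the robot and the scene stay as the last step left them, time stands still between calls to the robot, and variables do not carry over. Pictures are saved under pics/ and viewed, at most 10 in all, crops included, and the job is handed in when it is done.

```bash
mkdir -p pics; ls; cat > h.py <<'E'
import numpy as np, cv2, json
from workcell import status, grab_frame, camera_params, bot, search_frame, silhouettes
def cam(n):
    c=camera_params(n);K=np.array(c["K"],float);R=cv2.Rodrigues(np.array(c["rvec"],float))[0];t=np.array(c["tvec"],float).ravel()
    return K,float(c["k1"]),R,t
def proj(n,P):
    K,k1,R,t=cam(n);p=np.atleast_2d(P)@R.T+t;s=p[:,:2]/p[:,2:]
    s=s*(1+k1*(s**2).sum(1,keepdims=True));return s@K[:2,:2].T+K[:2,2]
def ray(n,uv):
    K,k1,R,t=cam(n);d=np.linalg.solve(K[:2,:2],(np.array(uv,float)-K[:2,2]));s=d.copy()
    for _ in range(30): s=d/(1+k1*(s@s))
    return -R.T@t, R.T@np.r_[s,1]
def at_z(n,uv,z):
    o,d=ray(n,uv);return o+d*(z-o[2])/d[2]
E
python3 - <<'E'
from h import *
s=status.observe();print({k:np.round(v,3).tolist() for k,v in s.items()})
for n in("scene","top"):
    im=grab_frame(n);cv2.imwrite(f"pics/{n}0.png",im)
    K,k1,R,t=cam(n);print(n,K.round(1).tolist(),k1,(-R.T@t).round(3),R.round(2).tolist())
    for o in("pin","shaker","platform","platform_hole","rack"):
        for r in search_frame(n,o)[:3]:
            e=np.array(r["extent"])*[512,384,512,384];print(n,o,round(r["p"],2),e.round(1))
E
```

```text
pics
{'clock': 0.0, 'qpos': [1.266, 0.522, -0.036, 1.6, 0.021, 1.021, -0.113], 'qd': [-0.001, -0.0, -0.0, 0.0, 0.001, 0.001, -0.0], 'joint_efforts': [-0.0, -92.712, 1.98, -36.993, 0.018, 0.008, 0.0], 'position': [0.145, -0.608, 0.239], 'tool_rot': [-3.14, 0.0, 0.235], 'force': [-0.022, 0.184, -0.782], 'moment': [-0.04, -0.02, -0.002], 'finger_force': 0.0, 'grip_width': 0.086}
scene [[359.2, 0.0, 250.9], [0.0, 359.2, 189.7], [0.0, 0.0, 1.0]] -0.11419819545530169 [-0.179  0.618  0.66 ] [[-0.65, -0.76, -0.01], [-0.41, 0.36, -0.84], [0.65, -0.54, -0.54]]
scene pin 0.48 [185.3 233.8 191.8 252.8]
scene shaker 0.84 [244.3 163.5 327.  218.9]
scene shaker 0.33 [250.4 164.7 322.8 199.4]
scene platform 0.94 [249.3 168.3 323.9 200.2]
scene platform 0.27 [225.7 183.5 239.6 189.2]
scene platform_hole 0.72 [250.4 163.8 323.7 199.4]
scene rack 0.78 [132.2 222.7 212.4 291.4]
top [[439.3, 0.0, 250.6], [0.0, 439.3, 194.2], [0.0, 0.0, 1.0]] 0.038007844609451766 [0.459 0.009 1.237] [[-0.03, -1.0, -0.02], [-1.0, 0.03, -0.06], [0.06, 0.02, -1.0]]
top pin 0.68 [114.1 176.4 168.3 248.4]
top pin 0.59 [190.1 192.1 200.4 200.1]
top pin 0.46 [370.8 239.6 387.9 261.2]
top shaker 0.82 [250.7 179.9 335.3 233.4]
top platform 0.69 [261.4 181.5 336.9 231.3]
top platform_hole 0.96 [263.3 180.8 334.8 230.5]
top rack 0.73 [113.6 178.2 166.6 247.2]
```

```bash
python3 - <<'E'
import cv2
a=cv2.imread("pics/top0.png")[150:275,90:400];cv2.imwrite("pics/v1.png",cv2.resize(a,(800,323),interpolation=2))
a=cv2.imread("pics/scene0.png")[140:310,110:340];cv2.imwrite("pics/v2.png",cv2.resize(a,(800,591),interpolation=2))
E
```

```text
(no output)
```

View pics/v1.png

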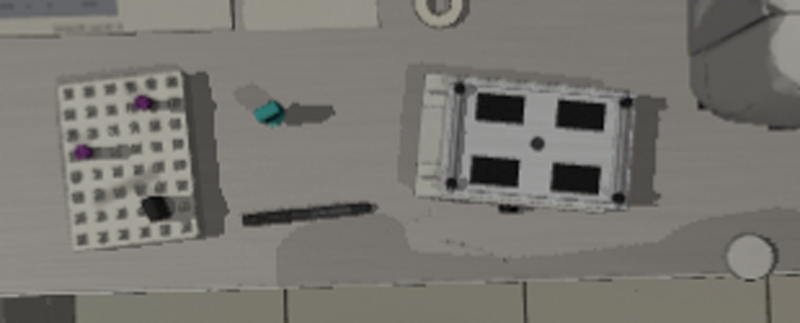

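View pics/v2.png

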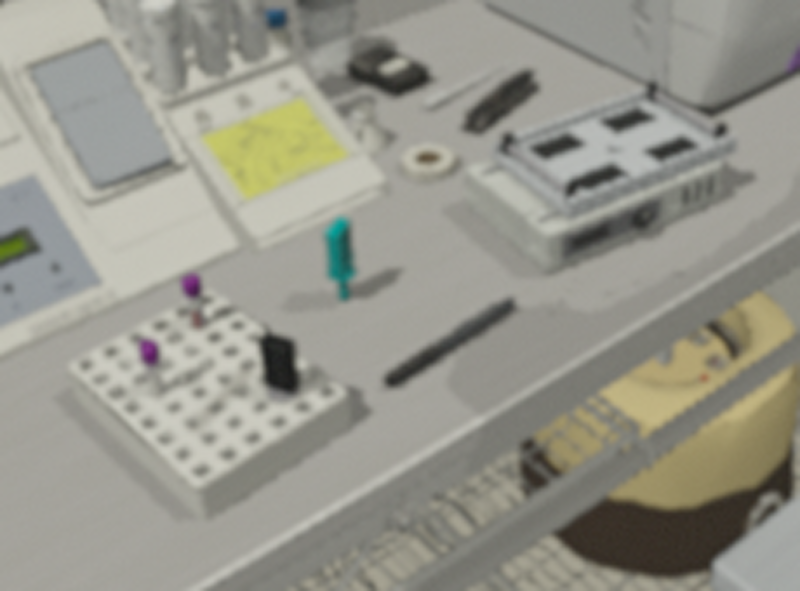

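The pin is the black handle near top px (150,231), in the front-right rack area. The turquoise look-alike stands near (194,194). The platform hole is near (298,205), and the platform is displaced towards world -y. Next I'll fit poses from the masks.

```bash
cat > fit.py <<'E'
from h import *
from scipy.optimize import minimize
def box(x,y,yaw,cx,cy,z0,z1):
    c,s=np.cos(yaw),np.sin(yaw);o=[]
    for z in(z0,z1):
        for a,b in((1,1),(1,-1),(-1,-1),(-1,1)): o.append([x+c*a*cx-s*b*cy,y+s*a*cx+c*b*cy,z])
    return np.array(o)
def ren(n,P,S=8,win=None):
    uv=proj(n,P)-np.array(win[:2]);h=cv2.convexHull(((uv+.5)*S).astype(np.float32))
    m=np.zeros(((win[3]-win[1])*S,(win[2]-win[0])*S),np.float32);cv2.fillConvexPoly(m,np.round(h).astype(np.int32),1.)
    return cv2.resize(m,None,fx=1/S,fy=1/S,interpolation=cv2.INTER_AREA)
E
python3 - <<'E'
from fit import *
T=cv2.imread("pics/top0.png");S=cv2.imread("pics/scene0.png")
wt=(138,218,162,244);ws=(178,230,202,258)
def soft(im,w):
    g=im[w[1]:w[3],w[0]:w[2]].max(2).astype(float);return np.clip((110-g)/70,0,1)
mt,ms=soft(T,wt),soft(S,ws)
print((mt*9).round().astype(int));print((ms*9).round().astype(int))
p0=at_z("top",(150,230.6),.08);print("init",p0)
# hole
w=T[196:216,288:308].max(2);print(w)
for u in((298,205.4),):print("hole",at_z("top",u,.056))
# platform outline
r=silhouettes("top","platform_hole")
for q in r[:2]:
    m=q["mask"].astype(np.uint8);c=max(cv2.findContours(m,0,1)[0],key=len);R=cv2.minAreaRect(c);b=cv2.boxPoints(R)
    print(q["p"],R);W=np.array([at_z("top",x,.058)for x in b]);print(W.round(4).tolist(),W.mean(0))
E
```

```text
[[0 0 0 0 0 0 0 0 0 0 0 0 0 0 0 0 0 0 0 0 0 0 0 0]
 [0 0 0 0 0 0 0 0 0 0 0 0 0 0 0 0 0 0 0 0 0 0 0 0]
 [0 0 0 0 0 0 0 0 0 0 0 0 0 0 0 0 0 0 0 0 0 2 2 3]
 [0 0 0 0 0 1 0 1 0 0 0 0 0 1 3 3 0 0 0 0 0 1 4 3]
 [0 0 0 0 2 4 3 3 1 0 0 0 2 2 4 2 0 0 0 0 0 3 3 3]
 [2 0 0 0 1 3 3 3 0 0 0 0 3 3 4 2 0 0 0 0 0 1 0 0]
 [2 0 0 0 0 4 3 2 0 0 0 0 0 2 2 0 0 0 0 0 0 0 0 0]
 [0 0 0 0 0 1 1 0 0 0 0 0 0 0 0 0 0 0 0 0 0 0 0 0]
 [0 0 0 0 0 0 0 0 0 6 9 9 9 9 9 7 6 3 1 1 1 1 1 1]
 [0 0 0 0 0 0 0 6 9 9 9 9 9 9 9 9 5 4 4 1 1 1 1 1]
 [0 0 0 0 0 0 0 9 9 9 9 9 9 9 9 9 8 5 4 4 1 1 2 3]
 [0 0 0 0 0 0 0 9 9 9 9 9 9 9 9 9 9 5 4 4 1 2 1 3]
 [0 0 0 0 0 0 2 7 9 9 9 9 9 9 9 9 9 8 5 5 1 4 3 4]
 [1 0 0 0 0 0 1 4 9 9 9 9 9 9 9 9 9 9 5 4 1 3 3 4]
 [2 0 0 0 0 0 3 4 7 9 9 9 9 9 9 9 9 9 8 3 1 1 2 1]
 [2 0 0 0 0 0 1 1 1 8 9 9 9 9 9 9 9 9 5 1 1 1 1 1]
 [0 0 0 0 0 0 0 0 0 1 9 9 9 9 9 8 8 6 2 1 1 1 1 1]
 [0 0 0 0 0 0 0 0 0 0 5 6 5 3 3 0 0 0 0 0 0 0 0 0]
 [0 0 0 0 0 0 0 0 0 0 0 0 0 0 0 0 0 0 0 0 0 0 0 0]
 [0 0 0 0 0 0 0 0 0 0 0 0 0 0 1 1 3 2 0 0 0 0 0 1]
 [0 0 0 0 0 0 0 1 3 1 0 0 0 0 1 2 3 2 0 0 0 0 0 1]
 [3 1 0 0 0 0 0 3 4 2 0 0 0 0
[... 2987 characters left out ...]
5 151 151 150 151 152 152 150 151 150 150 150 150 150 150
  149 149]
 [ 20  21  19  91 147 150 151 151 152 152 151 151 152 151 151 151 134 129
  129 133]
 [ 20  21  20 113 147 150 150 149 149 149 150 149 150 150 150 151  75  46
   45  70]
 [ 19  19  19 113 149 152 152 150 150 150 149 150 151 150 150 150  55  20
   21  22]
 [ 21  20  20 124 150 153 152 153 153 153 154 152 153 152 152 143  52  19
   21  20]]
hole [ 0.49948581 -0.09547985  0.056     ]
0.63 ((297.67498779296875, 205.17027282714844), (73.21122741699219, 45.64106750488281), 4.927110195159912)
[[0.4508, 0.0101, 0.058], [0.5726, -0.0043, 0.058], [0.5494, -0.199, 0.058], [0.4284, -0.1834, 0.058]] [ 0.50029732 -0.09416475  0.058     ]
```

```bash
python3 - <<'E'
from fit import *
T=cv2.imread("pics/top0.png");S=cv2.imread("pics/scene0.png")
wt=(138,218,162,244);ws=(178,230,202,258)
def soft(im,w,lo=30,hi=80):
    g=im[w[1]:w[3],w[0]:w[2]].max(2).astype(float);return np.clip((hi-g)/(hi-lo),0,1)
mt,ms=soft(T,wt,25,75),soft(S,ws,30,110)
P=lambda v:box(v[0],v[1],v[2],.013,.007,.039,.085)
def cost(v):return ((ren("top",P(v),win=wt)-mt)**2).sum()+((ren("scene",P(v),win=ws)-ms)**2).sum()
best=[]
for y in np.arange(0,np.pi,np.pi/12):
    r=minimize(cost,[.44,.297,y],method="Nelder-Mead",options=dict(initial_simplex=np.array([.44,.297,y])+np.array([[0,0,0],[.006,0,0],[0,.006,0],[0,0,.2]])))
    best.append((r.fun,*r.x))
for b in sorted(best)[:4]:print(np.round(b,4))
b=sorted(best)[0][1:]
for n,w,m in(("top",wt,mt),("scene",ws,ms)):
    d=ren(n,P(b),win=w)-m;print(n,(d**2).sum())
g=T[199:212,292:305].max(2).astype(float);wgt=np.clip(150-g,0,None);wgt[wgt<8]=0
yy,xx=np.mgrid[199:212,292:305];uv=[(xx*wgt).sum()/wgt.sum(),(yy*wgt).sum()/wgt.sum()];print("hole",uv,at_z("top",uv,.056))
# pads
m=(T.max(2)<60).astype(np.uint8);n,l,st,c=cv2.connectedComponentsWithStats(m[175:240,255:340]);W=[]
for i in range(1,n):
    if st[i,4]>100:
        W.append(at_z("top",c[i]+[255,175],.056)[:2]);print(st[i],W[-1])
E
```

```text
[49.2752  0.4445  0.3011  2.9849]
[49.325   0.4456  0.301  -0.1088]
[49.4262  0.4451  0.3012 -0.128 ]
[49.428   0.4459  0.3004 -0.1032]
top 22.463790234374997
scene 26.811396484375
hole [np.float64(297.81848739495797), np.float64(205.14621848739495)] [ 0.50018143 -0.0950197   0.056     ]
[ 20  11  18  12 183] [ 0.53845056 -0.05791687]
[ 51  14  18  11 183] [ 0.52850689 -0.14067972]
[ 17  36  19  11 184] [ 0.47247946 -0.05006989]
[ 49  38  19  12 188] [ 0.4627614  -0.13311048]
```

```bash
cat >> h.py <<'E'
def go(x,y,z,yaw):
    """units from the measured pose to target, tool axes"""
    from scipy.spatial.transform import Rotation as Ro
    s=status.observe();R=Ro.from_euler("xyz",s["tool_rot"]);u=R.inv().apply(np.array([x,y,z])-s["position"])/.06
    d=(s["tool_rot"][2]-yaw+np.pi/2)%np.pi-np.pi/2
    print("clock",round(s["clock"],2),"pos",np.round(s["position"],4),"rot",np.round(s["tool_rot"],3),"F",np.round(s["force"],1),"| shift",u.round(2),"twist",round(np.degrees(d)/8,2))
E
python3 - <<'E'
from fit import *
T=cv2.imread("pics/top0.png");S=cv2.imread("pics/scene0.png")
wt=(138,218,162,244);ws=(178,230,202,258)
def soft(im,w,lo,hi):
    g=im[w[1]:w[3],w[0]:w[2]].max(2).astype(float);return np.clip((hi-g)/(hi-lo),0,1)
P=lambda x,y,a:box(x,y,a,.013,.007,.039,.085)
for n,w,im,lo,hi in(("top",wt,T,25,75),("scene",ws,S,30,110)):
    m=soft(im,w,lo,hi);out=[]
    for a in np.radians(np.arange(-90,90,10)):
        r=minimize(lambda v:((ren(n,P(v[0],v[1],a),win=w)-m)**2).sum(),[.445,.301],method="Nelder-Mead",options=dict(initial_simplex=[[.445,.301],[.45,.301],[.445,.306]]))
        out.append((r.fun,np.degrees(a),*r.x))
    print(n,*[np.round(o,3).tolist() for o in sorted(out)[:6]],sep="\n")
    print(T[228,146:158].tolist() if n=="top" else "")
go(.45,-.2,.239,-.12)
E
```

```text
Traceback (most recent call last):
  File "fit.py", line 9, in ren
    uv=proj(n,P)-np.array(win[:2]);h=cv2.convexHull(((uv+.5)*S).astype(np.float32))
       ~~~~^^^^^
  File "h.py", line 7, in proj
    K,k1,R,t=cam(n);p=np.atleast_2d(P)@R.T+t;s=p[:,:2]/p[:,2:]
             ~~~^^^
  File "h.py", line 4, in cam
    c=camera_params(n);K=np.array(c["K"],float);R=cv2.Rodrigues(np.array(c["rvec"],float))[0];t=np.array(c["tvec"],float).ravel()
ValueError: time passes only in moves, steps and waits
```

```bash
sed -i 's/^def cam(n):/import functools\n@functools.lru_cache\ndef cam(n):/' h.py; python3 - <<'E'
from fit import *
T=cv2.imread("pics/top0.png");S=cv2.imread("pics/scene0.png")
wt=(138,218,162,244);ws=(178,230,202,258)
def soft(im,w,lo,hi):
    g=im[w[1]:w[3],w[0]:w[2]].max(2).astype(float);return np.clip((hi-g)/(hi-lo),0,1)
P=lambda x,y,a:box(x,y,a,.013,.007,.039,.085)
go(.45,-.2,.239,-.12)
for n,w,im,lo,hi in(("top",wt,T,25,75),("scene",ws,S,30,110)):
    m=soft(im,w,lo,hi);out=[]
    for a in np.radians(np.arange(-90,90,10)):
        r=minimize(lambda v:((ren(n,P(v[0],v[1],a),win=w)-m)**2).sum(),[.445,.301],method="Nelder-Mead",options=dict(maxfev=60,initial_simplex=[[.445,.301],[.45,.301],[.445,.306]]))
        out.append((r.fun,np.degrees(a),*r.x))
    print(n,*[np.round(o,3).tolist() for o in sorted(out)[:6]],sep="\n")
    print(im[w[1]+8:w[1]+18,w[0]+5:w[0]+20].max(2))
E
```

```text
clock 0.65 pos [ 0.1454 -0.6078  0.2393] rot [-3.142  0.     0.235] F [ 0.7  0.7 -0. ] | shift [ 6.52 -5.43  0.01] twist 2.54
top
[13.953, 10.0, 0.445, 0.302]
[14.015, 30.0, 0.445, 0.301]
[14.162, 20.0, 0.444, 0.301]
[15.219, 0.0, 0.446, 0.302]
[15.344, 40.0, 0.445, 0.301]
[16.961, 50.0, 0.446, 0.301]
[[162 144 131 119  64  23  17  16  17  23  52  67  86  99 105]
 [161 129  65  31  35  30  21  17  17  14  28  68  75  80  99]
 [158 115  38  38  34  33  24  18  18  15  21  45  73  75  79]
 [163 139  35  40  36  33  29  20  18  16  20  38  68  76  80]
 [146  91  56  39  38  34  31  24  17  20  17  21  48  74  74]
 [112  99  77  36  38  36  32  29  17  18  17  22  43  70  77]
 [112  83  75  57  38  37  34  31  23  21  18  18  24  51  85]
 [135 106 105 106  49  37  34  32  26  19  18  20  30  68 106]
 [164 165 165 156 103  36  34  30  24  25  47  49  67  95 106]
 [165 164 164 166 153  69  66  69  86  89 110 110 119 122 123]]
scene
[27.046, -10.0, 0.442, 0.302]
[32.206, -20.0, 0.445, 0.301]
[34.425, -40.0, 0.444, 0.301]
[34.918, 0.0, 0.443, 0.302]
[40.383, -30.0, 0.444, 0.301]
[40.441, -50.0, 0.441, 0.302]
[[153 109  61  39  36  38  38  40  42  50  71 109 145 162 163]
 [178 131  68  38  41  43  42  41  39  37  50  91 136 159 166]
 [190 145  78  34  33  40  41  42  42  34  44  83 131 158 165]
 [191 155  90  38  30  33  37  39  39  30  41  80 127 158 165]
 [190 167 107  44  31  34  38  33  34  29  39  81 134 163 168]
 [183 173 118  49  28  36  34  34  33  31  38  86 146 176 177]
 [170 170 124  54  30  33  35  37  31  30  37  87 151 185 187]
 [174 175 132  67  34  35  37  35  33  30  33  78 141 178 180]
 [186 182 140  75  33  32  35  33  33  32  29  58 110 145 154]
 [189 177 135  73  34  30  32  38  34  32  29  43  78 117 136]]
```

```bash
python3 - <<'E'
from fit import *
T=cv2.imread("pics/top0.png");S=cv2.imread("pics/scene0.png")
wt=(138,218,162,244);ws=(178,230,202,258)
def soft(im,w,lo,hi):
    g=im[w[1]:w[3],w[0]:w[2]].max(2).astype(float);return np.clip((hi-g)/(hi-lo),0,1)
def P(x,y,a,r):
    q=np.linspace(0,2*np.pi,32,endpoint=False);b=np.c_[np.sign(np.cos(q).round(9))*(.013-r)+r*np.cos(q),np.sign(np.sin(q).round(9))*(.007-r)+r*np.sin(q)]
    c,s=np.cos(a),np.sin(a);b=b@np.array([[c,s],[-s,c]])+[x,y]
    return np.vstack([np.c_[b,np.full(32,z)]for z in(.039,.085)])
M=[("top",wt,soft(T,wt,25,75)),("scene",ws,soft(S,ws,30,110))]
for r in(0,.003,.0068):
    out=[]
    for a in np.radians(np.arange(-40,70,10)):
        tot=0;xs=[]
        for n,w,m in M:
            q=minimize(lambda v:((ren(n,P(v[0],v[1],a,r),win=w)-m)**2).sum(),[.445,.301],method="Nelder-Mead",options=dict(maxfev=40,initial_simplex=[[.445,.301],[.45,.301],[.445,.306]]))
            tot+=q.fun;xs+=[round(q.fun,1),*q.x.round(4)]
        out.append((round(tot,1),round(np.degrees(a)),*xs))
    print(r,*sorted(out)[:4],sep="\n")
def z(im,w):
    c=np.clip((im[w[1]:w[3],w[0]:w[2]].astype(float)/120)**.6*255,0,255).astype(np.uint8);return cv2.resize(c,(390,520),interpolation=cv2.INTER_NEAREST)
cv2.imwrite("pics/v3.png",np.hstack([z(T,wt),z(S,ws)]))
E
```

```text
0
(np.float64(49.3), -10, np.float64(22.3), np.float64(0.4459), np.float64(0.3003), np.float64(26.9), np.float64(0.4417), np.float64(0.3025))
(np.float64(49.5), 0, np.float64(15.0), np.float64(0.4462), np.float64(0.3019), np.float64(34.5), np.float64(0.4419), np.float64(0.3022))
(np.float64(59.4), -20, np.float64(27.1), np.float64(0.4448), np.float64(0.3007), np.float64(32.3), np.float64(0.4448), np.float64(0.3011))
(np.float64(60.8), 10, np.float64(14.0), np.float64(0.4449), np.float64(0.3016), np.float64(46.9), np.float64(0.4414), np.float64(0.3026))
0.003
(np.float64(40.7), 0, np.float64(14.1), np.float64(0.4461), np.float64(0.302), np.float64(26.5), np.float64(0.4438), np.float64(0.3014))
(np.float64(44.5), -10, np.float64(18.8), np.float64(0.4459), np.float64(0.3013), np.float64(25.6), np.float64(0.4435), np.float64(0.3015))
(np.float64(46.6), 10, np.float64(12.5), np.float64(0.4451), np.float64(0.3017), np.float64(34.1), np.float64(0.4427), np.float64(0.3019))
(np.float64(53.5), 20, np.float64(11.1), np.float64(0.4453), np.float64(0.3017), np.float64(42.4), np.float64(0.4418), np.float64(0.3019))
0.0068
(np.float64(29.4), 10, np.float64(7.7), np.float64(0.4458), np.float64(0.3016), np.float64(21.7), np.float64(0.4442), np.float64(0.3015))
(np.float64(30.6), 20, np.float64(5.3), np.float64(0.4456), np.float64(0.3016), np.float64(25.4), np.float64(0.4431), np.float64(0.3015))
(np.float64(31.8), 0, np.float64(10.8), np.float64(0.4459), np.float64(0.3011), np.float64(21.0), np.float64(0.443), np.float64(0.3019))
(np.float64(34.4), 30, np.float64(4.6), np.float64(0.4457), np.float64(0.3014), np.float64(29.8), np.float64(0.4428), np.float64(0.3017))
```

View pics/v3.png

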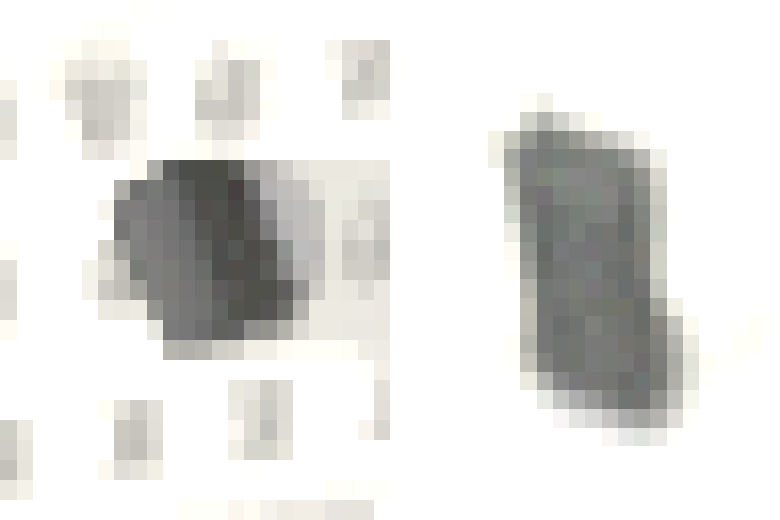

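```bash
python3 -m creep '[[1,-0.5,0,1,0.6],[2,-1,0,2,0.6],[3,-1.5,0,2,0.6],[4,-2.2,0,2,0.6],[5,-3,0,2,0.6]]' 30; python3 -c "
from h import *
go(.445,.1,.239,.1)"
```

```text
clock: 1.27
position: [0.3723, -0.3914, 0.2394]
tool_rot: [3.141, -0.0, -0.044]
force: [0.5, -0.0, 0.5]
grip_width: 0.0513
finger_force: 0.0
clock 1.27 pos [ 0.3723 -0.3914  0.2394] rot [ 3.141 -0.    -0.044] F [ 0.5 -0.   0.5] | shift [ 0.85 -8.24  0.01] twist -1.03
```

The top view in v3 shows the handle's top face slanted about 17°, with its long axis near world x (yaw ≈ +0.28) and rounded edges. The grip will square it up.

```bash
python3 -m creep '[[0.3,-1,0,-0.5,0.6],[0.5,-2,0,-1,0.6],[0.7,-3,0,-1.6,0.6],[0.8,-4,0,-2,0.6],[0.85,-5,0,-2.3,0.6]]' >/dev/null; python3 -c "
from h import *
go(.445,.3015,.239,.28)"
```

```text
clock 1.9 pos [ 0.4354 -0.0937  0.2396] rot [ 3.141e+00 -1.000e-03  2.780e-01] F [ 1.3  0.4 -1. ] | shift [ 1.96 -6.29  0.01] twist -0.01
```

```bash
python3 -m creep '[[0.3,-1,0,0,0.6],[0.6,-2,0,0,0.6],[0.9,-3,0,0,0.6],[1.25,-4,0,0,0.6],[1.56,-5,0.4,0,0.6]]' >/dev/null;python3 -m creep '[[0.2,-0.7,0.5,0,0.6],[0.4,-1.29,1,0,0.6],[0.4,-1.29,1.2,0,0.6],[0.4,-1.29,1.2,0,0.6]]' >/dev/null; python3 - <<'E'
from h import *
go(.445,.3015,.052,.28)
im=grab_frame("top");cv2.imwrite("pics/t1.png",im);s=grab_frame("scene");cv2.imwrite("pics/s1.png",s)
a=cv2.resize(im[200:260,110:190],(400,300),interpolation=2);b=cv2.resize(s[205:265,150:230],(400,300),interpolation=2)
cv2.imwrite("pics/v4.png",np.hstack([a,b]))
E
```

```text
clock 3.02 pos [0.4448 0.2932 0.1449] rot [3.141e+00 2.000e-03 2.770e-01] F [-0.8 -0.1  1.5] | shift [ 0.04 -0.13  1.55] twist -0.02
```

View pics/v4.png

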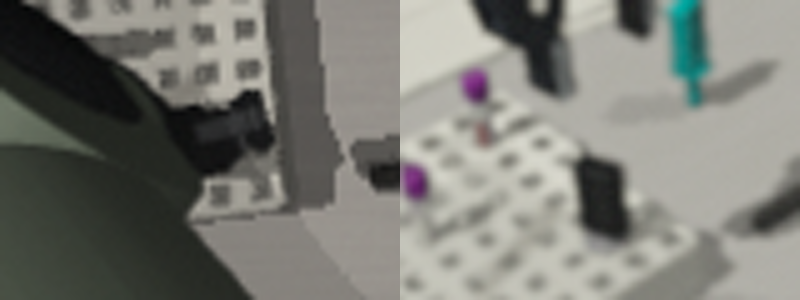

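Left view: the gripper covers the pin. Right view: the fingers hang above the black handle (605,200), straddling its line. I'll correct the small lateral offset and descend.

```bash
python3 -m creep '[[0.04,-0.13,0,0,0.6],[0.04,-0.13,0.3,0,0.6],[0.04,-0.13,0.6,0,0.6],[0.04,-0.13,0.8,0,0.6]]' | tail -4;  python3 -c "
from h import *
go(.445,.3015,.052,.28)"
```

```text
tool_rot: [3.141, 0.001, 0.277]
force: [0.2, 0.0, -0.0]
grip_width: 0.0513
finger_force: 0.0
clock 3.62 pos [0.4449 0.3015 0.0958] rot [3.141e+00 1.000e-03 2.770e-01] F [ 0.2  0.  -0. ] | shift [0.   0.   0.73] twist -0.02
```

```bash
python3 -m creep '[[0,0,0.3,0,0.6],[0,0,0.6,0,0.6],[0,0,0.73,0,0.6],[0,0,0.73,0,0.4],[0,0,0.73,0,0.25]]' 30;python3 -m creep '[[0,0,0,0,0.15],[0,0,0,0,0.05],[0,0,0,0,0],[0,0,0,0,0]]' 40;  python3 -c "
from h import *
go(.445,.3015,.052,.28)"
```

```text
clock: 4.25
position: [0.4455, 0.3022, 0.0541]
tool_rot: [-3.141, -0.001, 0.277]
force: [-0.9, 0.2, -0.7]
grip_width: 0.0214
finger_force: 0.0
clock: 4.75
position: [0.4456, 0.3022, 0.0543]
tool_rot: [-3.141, -0.001, 0.277]
force: [0.5, -0.3, 7.8]
grip_width: 0.0137
finger_force: 39.4
clock 4.75 pos [0.4456 0.3022 0.0543] rot [-3.141e+00 -1.000e-03  2.770e-01] F [ 0.5 -0.3  7.8] | shift [-0.01  0.01  0.04] twist -0.02
```

```bash
python3 -m creep '[[0,0,-0.2,0,0],[0,0,-0.6,0,0],[0,0,-1.2,0,0],[0,0,-1.8,0,0],[0,0,-2.2,0,0]]';python3 -m creep '[[0,0.7,0,0.8,0],[0,1.5,0,1.6,0],[0,2.2,0,2.4,0],[0,3,0,2.8,0],[0,3,0,2.8,0]]' | grep -v clock;  python3 - <<'E'
from h import *
go(.5002,-.095,.15,-.118)
im=grab_frame("top");cv2.imwrite("pics/t2.png",im);s=grab_frame("scene");cv2.imwrite("pics/s2.png",s)
p=status.observe()["position"]
print(proj("scene",p),proj("scene",p+[0,0,-.046]))
E
```

```text
clock: 5.38
position: [0.4455, 0.3022, 0.1881]
tool_rot: [-3.141, -0.002, 0.277]
force: [0.8, -0.2, -1.0]
grip_width: 0.0133
finger_force: 39.0
position: [0.4952, 0.1253, 0.1863]
tool_rot: [3.141, -0.001, -0.12]
force: [-0.6, 0.3, -0.6]
grip_width: 0.014
finger_force: 39.2
clock 6.0 pos [0.4952 0.1253 0.1863] rot [ 3.141e+00 -1.000e-03 -1.200e-01] F [-0.6  0.3 -0.6] | shift [0.52 3.64 0.61] twist -0.01
[[229.64877471 170.37776078]] [[230.42194644 185.02437289]]
```

```bash
python3 -m creep '[[0.1,0.8,0,0,0],[0.25,1.7,0,0,0],[0.4,2.6,0,0,0],[0.5,3.3,0.3,0,0],[0.52,3.64,0.6,0,0]]'>/dev/null; python3 -m creep '[[0,0,0,0,0],[0,0,0,0,0]]' | tail -3;  python3 - <<'E'
from h import *
go(.5002,-.095,.13,-.118)
im=grab_frame("top");cv2.imwrite("pics/t3.png",im);s=grab_frame("scene");cv2.imwrite("pics/s3.png",s)
p=status.observe()["position"]
print(proj("scene",p),proj("scene",p+[0,0,-.048]),proj("scene",[.5002,-.095,.056]),proj("top",[.5002,-.095,.056]))
cv2.imwrite("pics/v5.png",np.hstack([cv2.resize(im[165:245,245:345],(400,320),interpolation=2),cv2.resize(s[130:210,240:340],(400,320),interpolation=2)]))
E
```

```text
force: [0.6, 0.7, -0.8]
grip_width: 0.0139
finger_force: 39.3
clock 6.97 pos [ 0.501  -0.09    0.1502] rot [-3.141e+00 -1.000e-03 -1.120e-01] F [ 0.6  0.7 -0.8] | shift [-0.    0.08  0.34] twist 0.04
[[285.77493491 156.06854053]] [[285.20720061 169.7110445 ]] [[285.934976   181.91049329]] [[297.81087215 205.13953063]]
```

View pics/v5.png

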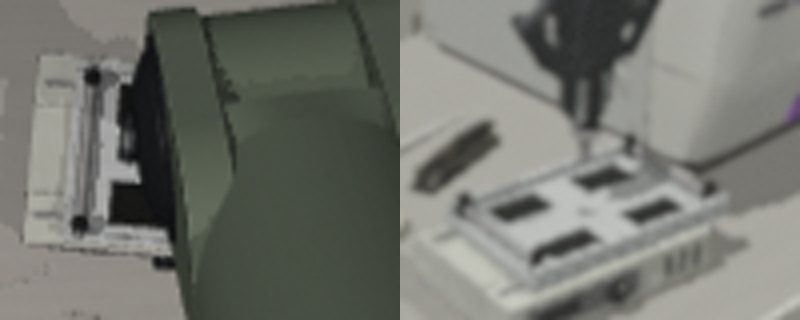

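The top view is blocked by the gripper. In the scene view the pin tip at v5 (585,155), scene ≈ (286,169), is right above the hole at (585,212), scene ≈ (286,183). I'll descend with force checks.

```bash
python3 -m creep '[[0,0.08,0.2,0,0],[0,0.08,0.4,0,0],[0,0.08,0.6,0,0],[0,0.08,0.68,0,0],[0,0.08,0.68,0,0]]';  python3 - <<'E'
from h import *
go(.5002,-.095,.0945,-.118)
s=cv2.imread("pics/scene0.png");print(s[176:190,276:297].max(2))
im=grab_frame("scene");print(im[160:190,276:297].max(2))
E
```

```text
clock: 7.7
position: [0.4998, -0.0963, 0.1084]
tool_rot: [-3.141, 0.001, -0.114]
force: [-0.5, -0.9, 0.0]
grip_width: 0.0137
finger_force: 39.3
clock 7.7 pos [ 0.4998 -0.0963  0.1084] rot [-3.141e+00  1.000e-03 -1.140e-01] F [-0.5 -0.9  0. ] | shift [ 0.   -0.02  0.23] twist 0.03
[[180 184 184 185 186 184 175 157 132 104  75  63  63  77  93 111 133 155
  168 173 180]
 [186 187 186 185 185 187 185 180 170 149 119  98 108 129 145 160 172 179
  184 185 186]
 [180 185 186 187 187 187 187 187 184 175 159 148 156 170 176 181 184 186
  186 186 186]
 [156 172 183 186 186 186 186 186 188 185 180 177 180 184 186 186 186 185
  186 186 186]
 [113 143 169 182 186 186 186 186 185 184 185 186 186 186 186 185 186 185
  186 186 187]
 [ 92 128 160 179 185 186 185 184 179 176 178 182 183 185 185 184 185 186
  185 181 177]
 [131 155 173 183 185 186 187 182 171 159 160 167 173 179 184 185 186 184
  178 164 145]
 [169 179 183 186 186 186 186 182 173 158 156 162 171 178 184 186 186 184
  170 144 111]
 [184 186 186 186 185 185 186 185 180 176 174 178 180 183 185 186 185 183
  176 158 133]
 [186 185 184 185 
[... 2398 characters left out ...]
2 171 174 176 176 175 168 157 144 135 140 162 176 180 179 178
  171 158 142]
 [160 169 173 175 176 174 176 175 168 161 157 157 165 180 190 192 191 188
  175 148 115]
 [178 180 179 179 178 179 180 184 184 182 181 183 185 189 192 193 193 192
  183 166 139]
 [187 187 187 186 187 188 189 191 190 187 188 191 192 193 192 192 193 193
  192 186 176]
 [191 191 191 191 192 193 191 185 176 168 169 180 190 194 193 194 194 194
  194 194 192]
 [192 194 192 190 187 183 172 156 137 122 128 151 175 189 193 194 194 193
  193 193 195]
 [193 190 184 172 159 148 129 106  87  73  79 107 143 170 186 192 194 193
  190 188 187]
 [184 172 153 129 109  94  79  67  58  52  58  69  97 133 164 185 193 191
  185 176 166]]
```

```bash
python3 -m creep '[[0.02,-0.03,0,0,0],[0.02,-0.03,0.04,0,0],[0.02,-0.03,0.08,0,0]]'|grep -E "pos|force"; python3 -m creep '[[0,0,0.03,0,0],[0,0,0.05,0,0]]'|grep -E "pos|force"; python3 -c "
from h import *
go(.5008,-.0945,.0945,-.118)"
```

```text
position: [0.5015, -0.0948, 0.104]
force: [-0.8, -0.7, -0.4]
finger_force: 39.3
position: [0.5014, -0.0948, 0.1009]
force: [0.1, 0.8, -1.0]
finger_force: 39.3
clock 8.38 pos [ 0.5014 -0.0948  0.1009] rot [-3.142  0.    -0.114] F [ 0.1  0.8 -1. ] | shift [-0.01 -0.    0.11] twist 0.03
```

```bash
python3 -m creep '[[0,0,0.03,0,0],[0,0,0.05,0,0]]'|grep -E "pos|force"; python3 -m creep '[[0,0,0.03,0,0],[0,0,0.03,0,0]]'|grep -E "pos|force"; python3 -m creep '[[0,0,0.03,0,0],[0,0,0.03,0,0]]'|grep -E "pos|force"
```

```text
position: [0.5014, -0.0948, 0.0979]
force: [-0.3, 0.0, -1.6]
finger_force: 39.3
position: [0.5013, -0.0948, 0.0961]
force: [-0.1, -0.3, -1.2]
finger_force: 39.3
position: [0.5014, -0.0948, 0.0944]
force: [0.3, -0.9, -0.6]
finger_force: 39.3
```

```bash
for i in 1 ; do python3 -m creep '[[0,0,0.015,0,0],[0,0,0.015,0,0]]'|grep -E "pos|force: \["; done; python3 -m creep '[[0,0,0.01,0,0],[0,0,0.01,0,0]]'|grep -E "pos|force: \["
```

```text
position: [0.5015, -0.0948, 0.094]
force: [-1.9, 0.6, 9.7]
position: [0.5017, -0.0948, 0.0938]
force: [-4.3, 1.6, 18.6]
```

Contact with the base, as predicted at TCP z ≈ 0.094. I'll back off to a light press, then drag along tool −y (shaker +y).

```bash
python3 -m creep '[[-0.01,0,-0.012,0,0],[-0.012,0,-0.012,0,0]]'|grep -E "pos|force: \["; python3 -m creep '[[0,-0.03,0,0,0],[0,-0.06,0,0,0],[0,-0.06,0,0,0]]'|grep -E "pos|force: \["
```

```text
position: [0.5012, -0.0947, 0.094]
force: [0.3, -0.2, 8.0]
position: [0.5015, -0.092, 0.094]
force: [0.6, -5.5, 8.5]
```

```bash
python3 -m creep '[[0,-0.03,-0.003,0,0],[0,-0.06,-0.003,0,0]]'|grep -E "pos|force: \["; python3 -m creep '[[0,-0.03,0,0,0],[0,-0.06,0,0,0]]'|grep -E "pos|force: \["
```

```text
position: [0.5018, -0.0885, 0.0941]
force: [1.2, -5.3, 4.9]
position: [0.5022, -0.0849, 0.0941]
force: [1.4, -5.4, 5.3]
```

```bash
python3 -m creep '[[0,-0.03,0,0,0],[0,-0.06,0,0,0]]'|grep -E "clock|pos|force: \["
```

```text
clock: 11.0
position: [0.5026, -0.0812, 0.0941]
force: [0.9, -4.3, 3.9]
```

```bash
python3 -m creep '[[0,-0.03,0.002,0,0],[0,-0.05,0.002,0,0]]'|grep -E "pos|force: \["; python3 -m creep '[[0,-0.03,0,0,0],[0,-0.05,0,0,0]]'|grep -E "clock|pos|force: \["
```

```text
position: [0.5028, -0.0772, 0.0937]
force: [0.9, -1.6, -0.2]
clock: 11.5
position: [0.5031, -0.0742, 0.0937]
force: [1.7, -1.9, -1.8]
```

```bash
python3 -m creep '[[0,-0.03,0.001,0,0],[0,-0.05,0.001,0,0]]'|grep -E "clock|pos|force: \["
```

```text
clock: 11.75
position: [0.5034, -0.0713, 0.0936]
force: [2.2, -2.2, -0.8]
```

Contact was lost around y ≈ -0.078, so the hidden hole is found. I'll ease back towards its centre and descend gently.

```bash
python3 -m creep '[[0.01,0.02,0,0,0],[0.01,0.03,0.01,0,0],[0.01,0.03,0.02,0,0],[0.01,0.03,0.02,0,0]]'|grep -E "clock|pos|force: \["; python3 -m creep '[[0,0,0.015,0,0],[0,0,0.015,0,0]]'|grep -E "clock|pos|force: \["
```

```text
clock: 12.25
position: [0.5036, -0.0733, 0.0924]
force: [0.2, 0.5, -1.8]
clock: 12.5
position: [0.5037, -0.0733, 0.0915]
force: [0.4, -0.2, -0.3]
```

```bash
python3 -m creep '[[0,0,0.015,0,0],[0,0,0.03,0,0]]'|grep -E "clock|pos|force: \["; python3 -m creep '[[0,0,0.015,0,0],[0,0,0.03,0,0]]'|grep -E "clock|pos|force: \["
```

```text
clock: 12.75
position: [0.5038, -0.0733, 0.0897]
force: [0.0, -0.5, -0.5]
clock: 13.0
position: [0.5037, -0.0733, 0.0879]
force: [-0.5, 0.5, -1.0]
```

```bash
python3 -m creep '[[0,0,0.03,0,0],[0,0,0.06,0,0]]'|grep -E "clock|pos|force: \["; python3 -m creep '[[0,0,0.03,0,0],[0,0,0.06,0,0]]'|grep -E "clock|pos|force: \["
```

```text
clock: 13.25
position: [0.5037, -0.0733, 0.0842]
force: [-0.3, -0.6, -1.4]
clock: 13.5
position: [0.5037, -0.0733, 0.0806]
force: [0.3, 0.1, -0.9]
```

```bash
python3 -m creep '[[0,0,0.02,0,0],[0,0,0.03,0,0]]'|grep -E "clock|pos|force: \["; python3 -m creep '[[0,0,0.02,0,0],[0,0,0.02,0,0]]'|grep -E "clock|pos|force: \["
```

```text
clock: 13.75
position: [0.5038, -0.0733, 0.0789]
force: [0.1, -0.2, -0.7]
clock: 14.0
position: [0.5037, -0.0733, 0.0777]
force: [-0.1, -1.5, -1.7]
```

```bash
python3 -m creep '[[0,0,0.015,0,0],[0,0,0.015,0,0]]'|grep -E "clock|pos|force: \["; python3 -m creep '[[0,0,0.01,0,0],[0,0,0.01,0,0]]'|grep -E "clock|pos|force: \["
```

```text
clock: 14.25
position: [0.5037, -0.0733, 0.0768]
force: [-0.1, -1.7, -2.0]
clock: 14.5
position: [0.5037, -0.0733, 0.0762]
force: [0.6, -0.6, -1.5]
```

```bash
python3 -m creep '[[0,0,0.01,0,0],[0,0,0.01,0,0]]'|grep -E "clock|pos|force: \["
```

```text
clock: 14.75
position: [0.5038, -0.0733, 0.0762]
force: [-3.7, -0.3, 13.3]
```

Collar contact at the expected height (13 N). I'll relax the press and release.

```bash
python3 -m creep '[[0,0,-0.008,0,0],[0,0,-0.008,0,0.15],[0,0,-0.008,0,0.35],[0,0,-0.008,0,0.5],[0,0,-0.008,0,0.5]]' 20|grep -E "clock|pos|force|grip"; python3 -m creep '[[0,0,-0.3,0,0.5],[0,0,-0.8,0,0.5],[0,0,-1.5,0,0.5],[0,0,-2.3,0,0.5],[-0.5,2,-3,0,0.5]]'>/dev/null;  python3 -m creep '[[-0.4,0.9,0,0,0.5],[-0.8,1.8,0,0,0.5],[-0.8,2.7,0,0,0.5],[-0.8,2.7,0,0,0.5]]'; python3 - <<'E'
from h import *
im=grab_frame("top");s=grab_frame("scene")
cv2.imwrite("pics/v6.png",np.hstack([cv2.resize(im[165:245,245:345],(400,320),interpolation=2),cv2.resize(s[130:210,240:340],(400,320),interpolation=2)]))
E
```

```text
clock: 15.38
position: [0.5037, -0.0733, 0.0761]
force: [-0.2, 0.1, -0.4]
grip_width: 0.0432
finger_force: 0.0
clock: 16.5
position: [0.4154, -0.2878, 0.2341]
tool_rot: [3.141, 0.0, -0.12]
force: [0.2, 0.6, 0.0]
grip_width: 0.0427
finger_force: 0.0
```

View pics/v6.png

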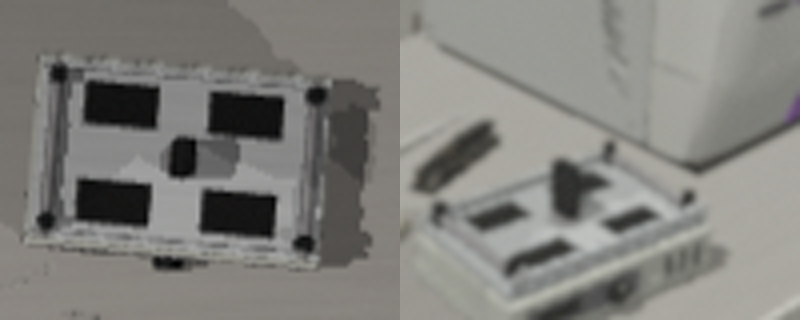

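The pin stands upright in the platform hole (v6 at 183,157 and 568,190). Its collar is on the platform, the platform has moved towards +y, and the gripper is clear.

```bash
python3 -c "
from workcell import bot
print(bot.job_done())"
```

```text
the job is handed in; nothing more can be done
None
```

The shaker is locked: the pin went through the platform into the hidden base hole and was pushed home, collar down. It was then released and the job handed in at about 16.6 s, with pin forces read at no more than 19 N (one brief reading on first touching the base, otherwise mostly 4–13 N).

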